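Mix a sample tube by tipping it and show it to the inspection camera

TASK

In the sample rack two stoppered tubes stand side by side at one end and one stands alone at the other end: lift the lone tube out by its stopper, tip it in the air to about 40 degrees from upright to mix it and bring it back upright. Then show it to the inspection camera: hold it still with its middle on the camera's line of sight, 80 mm in front of the lens, square across the line of sight with the stopper end up (the camera looks somewhat downwards, so the tube leans away from it), and finish while still holding it there. Touch neither the camera nor its stand, and leave the rack, the other two tubes, the timer and the dropper bottle where they are.

Things in the scene. Friction and masses are not known exactly. Their poses are not given: they have to be found in the camera images.
- tube_mid (a point): middle (half-way up) of the lone sample tube: clear tube 12 mm across with a round stopper 16 mm across on top, 86 mm tall overall, about 15 g. z axis = the tube's axis towards the stopper; the stopper fills z = +23 to +43 mm from this point and is where to grip. The tube stands loosely in the rack (hole 18 x 20 mm, so it may lean a few degrees), foot 4 mm above the worktop, stopper underside 12 mm above the rack's top
- rack_mid (a point): centre (half-way up) of the loose white tube rack, 34 x 140 x 58 mm (its x, y, z; long side along its y), 0.3 kg, standing on the worktop in any yaw. Five places 26 mm apart along its y at -52, -26, 0, +26, +52 mm; the lone tube is in the +52 mm place. Grip across the rack's narrow side (along its x): the nearest other stopper is then far away, and the fingers pass beside nothing but the rack
- pair_a_mid (a point): middle of the other tube in the rack's -26 mm place; same kind and size as the lone tube, to be left alone
- pair_b_mid (a point): middle of the other tube in the rack's -52 mm place; same kind and size as the lone tube, to be left alone
- lens (a point): centre of the front glass of the inspection camera's lens (black barrel 38 mm across at most, on a grey head 50 x 50 x 40 mm, held by a fork on a steel post over a round base 94 mm across fixed to the worktop, about 0.25 m high in all). Its -x axis is the line of sight, which points from the lens roughly towards the robot and 0.25 to 0.6 rad below level; the lens is about 0.2 m above the worktop
- focus (a point): the empty point in the air 80 mm in front of the lens on its line of sight, where the tube's middle has to be; same axes as lens. Its z axis (up, leaning away from the camera) is the direction in which the tube's stopper end has to point; turning the tube about its own axis does not matter
- camera_head (a joint): downward tilt of the camera head, rad, 0 = looking level, positive = looking down; set and stiff, not to be moved
- eyepieces (a point): nearest part of the microscope that stands fixed to the right of the work: the front ends of its two eyepieces, which reach towards the robot 0.31 to 0.42 m above the worktop and 70 mm to either side (along y) of this point. Behind them the microscope fills the space up to 0.55 m high: an arm that comes from the right has to pass on the robot's side of this point
- timer_mid (a point): centre of a loose bench timer lying flat, 60 x 64 x 18 mm, to be left alone
- dropper_mid (a point): centre (half-way up) of a loose dropper bottle, 33 mm across and 102 mm tall, to be left alone

How it is judged:
On the way, in this order (a step that is already met when the one before it is completed fails the run):
1. the lone tube is held by the fingers, upright within 23 degrees, lifted clear of the rack (its middle more than 120 mm above the worktop) (contact force between the fingers and tube above 0.5 N and height (world z) of tube_mid above 0.12 m and angle between tube_mid's own z axis and vertical below 0.4 rad), for 0.1 s.
2. held clear, it is tipped to 40 degrees from upright, within 9 degrees, for 0.2 s (contact force between the fingers and tube above 0.5 N and height (world z) of tube_mid above 0.12 m and angle between tube_mid's own z axis and vertical between 0.54 and 0.86 rad), for 0.2 s.
3. held clear, it is back upright within 10 degrees for 0.2 s (contact force between the fingers and tube above 0.5 N and height (world z) of tube_mid above 0.12 m and angle between tube_mid's own z axis and vertical below 0.175 rad), for 0.2 s.
At the end, for the whole second after the job is handed in: Lone tube still held in the air, at rest, touching nothing else: middle within 18 mm of the point 80 mm before the lens on its line of sight, axis within 11 degrees of the focus point's z axis, stopper up. Rack standing; rack, other tubes, timer and dropper bottle within 30 mm of their starts (contact force between the fingers and tube above 0.5 N and height (world z) of tube_mid above 0.12 m and distance between tube_mid and focus below 0.018 m and angle between the z axis of tube_mid and the z axis of focus, either way round below 0.19 rad and angle between tube_mid's own z axis and vertical below 1 rad and linear speed of tube below 0.03 m/s and angular speed of tube below 0.3 rad/s and contact force between tube and rack below 0.05 N and contact force between tube and camera_stand below 0.05 N and distance of each of rack_mid, pair_a_mid, pair_b_mid, timer_mid, dropper_mid from where it was at the start of the episode below 0.03 m and angle between rack_mid's own z axis and vertical below 0.1 rad); the arm keeps its last pose, push and grip.
It fails at once if the camera or its stand is touched (more than 0.5 N) (contact force between camera_stand and anything else above 0.5 N).
It fails at once if the camera's lens is moved by more than 6 mm (distance of lens from where it was at the start of the episode above 0.006 m).
It fails at once if another tube is moved by more than 30 mm (distance of any of pair_a_mid, pair_b_mid from where it was at the start of the episode above 0.03 m).
It fails at once if the rack is moved by more than 30 mm (distance of rack_mid from where it was at the start of the episode above 0.03 m).
It fails at once if the timer or the dropper bottle is moved by more than 30 mm (distance of any of timer_mid, dropper_mid from where it was at the start of the episode above 0.03 m).
It also fails if it takes over 40 s, if anything falls off the work surface, if the arm or the gripper's body presses on something with over 40 N, if the wrist force passes 120 N, or if a joint passes its speed limit or range.

ROBOT

A 7-joint arm with a two-finger parallel gripper is mounted at the origin on a cart in front of the work surface, level with it; the furniture and walls round the work are solid. World frame = base frame: x ahead of the robot, y to its left, z up, the work surface at z = 0. Lengths are in m, angles in rad, forces in N, time in s.
With the tool pointing down it reaches from about 0.4 to 0.875 m from the base axis. Payload 19.3 kg.
Tool frame: the origin (TCP) lies at the very end of the fingers, on their centre line; the grasp point (between the pads) lies 19 mm behind it; z points along the fingers, y is the direction in which the jaws open and shut (so a half turn about z gives the same grasp; the last joint's range is limited). The gripper opens to 85 mm and grips with 20 to 120 N. Pads are 22 mm wide; open, the fingers measure 114 mm over their backs; the gripper's body (76 mm by 85 mm) begins 54 mm behind the grasp point. The pads swing forward as they close: fully open they stand 13 mm farther back than shut.
Start: joints at [1.171, 0.521, -0.036, 1.599, 0.021, 1.021, -0.113], TCP at [0.202, -0.591, 0.231] pointing down, gripper open.
Joint ranges: [-2.91, 2.91], [-0.3, 2.13], [-1.5, 1.42], [0.17, 2.43], [-1.26, 4.41], [0.16, 1.93], [-2.52, 2.52]. Speed limits (rad/s): [1.89, 1.89, 2.39, 2.39, 3.01, 3.01, 3.01].

INTERFACE

Orientations are given as [roll, pitch, yaw] about the fixed x, y, z axes, in that order (R = Rz(yaw) Ry(pitch) Rx(roll)).
In Python, from workcell import bot, grab_frame, calibration, workorder gives the robot as it stands.
- The arm moves only by the tool move_arm, never from a script. Its arguments are lists of equal length, an entry for each row: "jaw": the closure in counts, from 0 (fully open) to 255 (shut); "dp": the shift along the tool's x, y, z in units of 800 mm (1.0 is 800 mm), a list of three; "rotation": the turn, a rotation vector about the tool's x, y, z in units of pi rad (1.0 is pi rad), a list of three. In form: {"jaw": [jaw, ...], "dp": [[dx, dy, dz], ...], "rotation": [[rx, ry, rz], ...]}. A call has 1 to 10 rows; each row shifts and turns the commanded pose from where the row before left it, along the tool's axes as they then stand; what a row does not reach is not made up. A row lasts 1/8 s, in which the tool goes at most 62.5 mm and 10.7 degrees, less where a joint would pass 70% of its speed; a pose out of reach is approached as far as the arm can. A call with a number of a shift or a turn outside -1 to 1 is refused whole. A call with a gripper value outside its range is refused whole. The fingers move at their own pace and stop on an object; "squeeze" is the grip in N (left out, the last holds). Time passes only in rows, so rows that do not move let the fingers close. It gives the time, the measured TCP pose, the force and the opening at its end, in the units of the state.
- bot.observe(): the state, without advancing time (a new reading comes with each control period).
- grab_frame(name): name is "scene" or "top" or "wrist"; returns the picture (400x640x3 uint8, blue, green, red); there is no depth.
- calibration(name): a dict with "camera_matrix" (3x3 intrinsics, pixels), "T" (4x4, takes a point from camera to world coordinates). Camera axes: x right, y down, z forward; pixel columns grow to the right and rows downward; lengths in m; the calibration is good to about 2 mm. A picture is of the moment at which its call begins: read the wrist's pose just before it. calibration takes no time and is no camera call; for the wrist camera it gives the pose at the moment of the call.
- workorder.job_done(): hands the job in, once; it reports no verdict.
The state is a dict: "clock": time; "qpos": joint angles; "qd": joint speeds; "joint_efforts": joint torques, N m; "position": TCP position; "tool_rot": TCP orientation; "force": force on the tool from outside, world axes, zero at the start; "moment": the same for the moment, N m; "grip_width": finger opening in m.
Only numpy, scipy, OpenCV 4.12 (cv2) and the standard library are available. Lean on these libraries where they do the work, as an engineer would, in place of code of your own. Each camera call takes 0.05 s, during which the arm holds its last target. There are 200 camera calls.

## Working session

There is one attempt and no reset: what is moved stays moved. The work goes in short steps, Python scripts to look and compute and a tool call to move; the robot and the scene stay as the last step left them, time stands still between calls to the robot, and variables do not carry over. Pictures are saved under pics/ and viewed, about 8 in all and at most 12, crops included, and the job is handed in when it is done.

Besides the shell and the picture viewer there is one more tool, called as name(argument=value, ...) on one line, values as JSON. move_arm: Moves the arm, as the interface text tells. Shifts and turns lie within -1 to 1; 1 stands for 800 mm of shift or pi rad of turn. Its arguments: {"type":"object","properties":{"jaw":{"type":"array","items":{"type":"number"}},"dp":{"type":"array","items":{"type":"array","items":{"type":"number","minimum":-1,"maximum":1}}},"rotation":{"type":"array","items":{"type":"array","items":{"type":"number","minimum":-1,"maximum":1}}},"squeeze":{"type":"number"}},"required":["jaw","dp","rotation"]}

```bash
mkdir -p pics; python3 - <<'E'
from workcell import bot, grab_frame, calibration
import cv2, numpy as np
print(bot.observe())
for n in ("scene","top"):
    cv2.imwrite(f"pics/{n}0.png",grab_frame(n)); c=calibration(n); print(n,np.round(c["camera_matrix"],1).tolist(),np.round(c["T"],3).tolist())
E
```

```text
{'clock': 0.0, 'qpos': array([ 1.17080054,  0.5220058 , -0.03634022,  1.59999557,  0.02118131,
        1.02106382, -0.11281029]), 'qd': array([ 0.00184358,  0.00126479,  0.0009688 , -0.00049529, -0.00042071,
        0.00042993, -0.00058144]), 'joint_efforts': array([-7.94539155e-04, -9.27098250e+01,  1.97971947e+00, -3.69931591e+01,
        1.78741099e-02,  8.15264066e-03, -4.66879058e-06]), 'position': array([ 0.20228029, -0.59102019,  0.23073514]), 'tool_rot': array([-3.14050550e+00,  5.39055694e-05,  3.29776672e-01]), 'force': array([ 0.00555063,  0.10706347, -0.55129514]), 'moment': array([ 0.01623589,  0.04118516, -0.05764041]), 'grip_width': 0.08565960577980315}
scene [[473.1, 0.0, 320.3], [0.0, 473.1, 197.1], [0.0, 0.0, 1.0]] [[-0.615, -0.535, 0.579, -0.081], [-0.788, 0.432, -0.439, 0.525], [-0.016, -0.726, -0.687, 1.017], [0.0, 0.0, 0.0, 1.0]]
top [[471.5, 0.0, 317.5], [0.0, 471.5, 198.3], [0.0, 0.0, 1.0]] [[0.012, -0.975, 0.222, 0.308], [-1.0, -0.013, -0.001, 0.033], [0.004, -0.222, -0.975, 1.425], [0.0, 0.0, 0.0, 1.0]]
```

View pics/scene0.png

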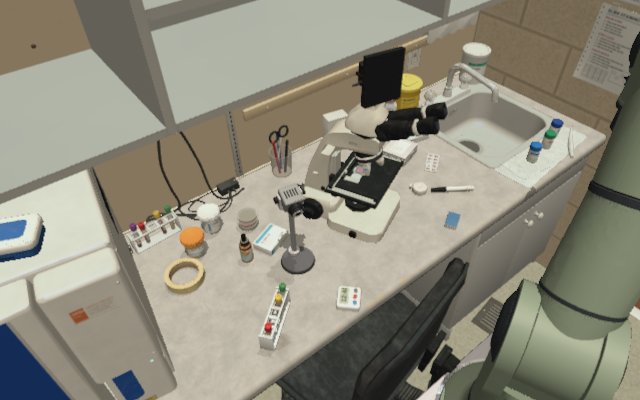

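View pics/top0.png

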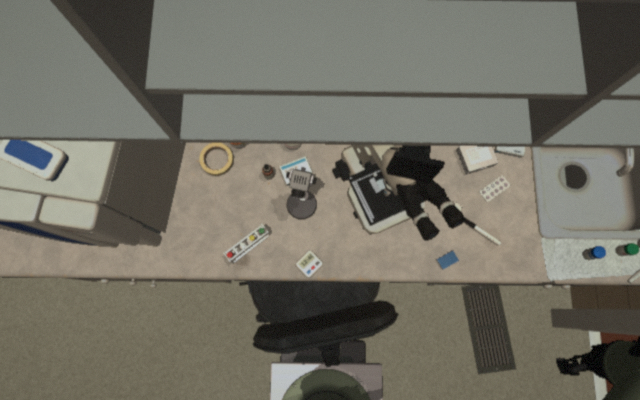

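The scene picture shows the rack at about (275,318) with a red stopper alone at (268,327) and yellow and green ones at (278,300) and (283,287). The camera stand has its base at (298,260), head at (292,195) and lens at (312,208). In the top picture the rack is at (247,243). I'll zoom in on both.

```bash
python3 - <<'E'
import cv2, numpy as np
s=cv2.imread("pics/scene0.png");t=cv2.imread("pics/top0.png")
a=cv2.resize(s[175:355,225:365],None,fx=3.33,fy=3.33,interpolation=cv2.INTER_CUBIC)
b=cv2.resize(t[150:285,215:335],None,fx=2.7,fy=2.7,interpolation=cv2.INTER_CUBIC)
o=np.zeros((600,800,3),np.uint8);o[:min(600,a.shape[0]),:a.shape[1]]=a[:600];o[:b.shape[0],470:470+b.shape[1]]=b
cv2.imwrite("pics/z.png",o);print(a.shape,b.shape)
E
```

```text
(599, 466, 3) (364, 324, 3)
```

View pics/z.png

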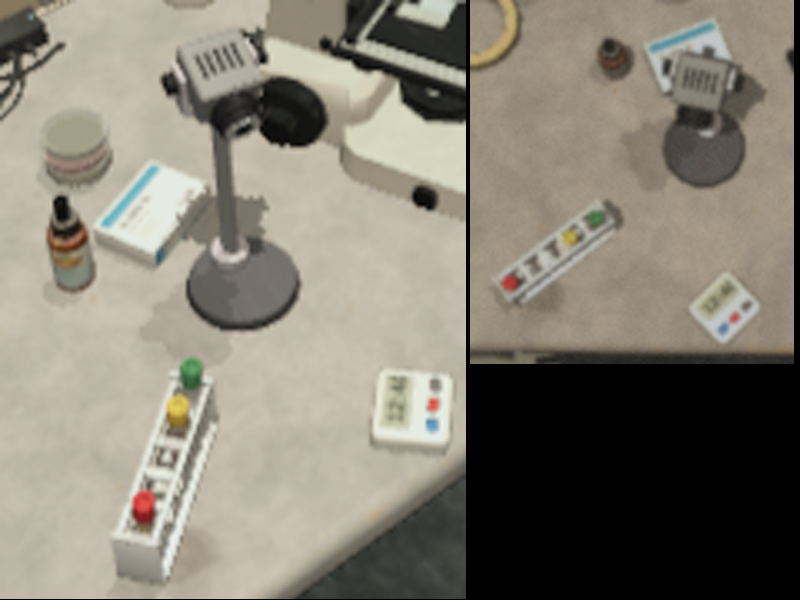

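Red is at scene (268.5,326.7) and top (229.8,254.8). The lens barrel front is at about scene (296,211) and top (296,194), where the head partly covers it.

```bash
cat > h.py <<'E'
import numpy as np
from workcell import calibration
from scipy.spatial.transform import Rotation as R
def ray(n,u,v,c=None):
    c=c or calibration(n); T=np.array(c["T"]); d=T[:3,:3]@np.linalg.inv(c["camera_matrix"])@[u,v,1.]
    return T[:3,3],d/np.linalg.norm(d)
def atz(n,u,v,z,c=None):
    o,d=ray(n,u,v,c); return o+d*(z-o[2])/d[2]
def tri(rays):
    A=sum(np.eye(3)-np.outer(d,d) for o,d in rays); b=sum((np.eye(3)-np.outer(d,d))@o for o,d in rays)
    p=np.linalg.solve(A,b); return p,[np.linalg.norm((np.eye(3)-np.outer(d,d))@(p-o)) for o,d in rays]
E
python3 - <<'E'
from h import *
np.set_printoptions(precision=4,suppress=True)
S=lambda x,y:(x/3.33+225-.3,y/3.33+175-.3); T=lambda x,y:((x-470)/2.7+215-.3,y/2.7+150-.3)
for k,s,t in [("red",(145,505),(510,283)),("yel",(178,410),(572,237)),("grn",(191,373),(595,217)),("lens",(238,122),(690,118)),("headtop",(218,68),(702,72))]:
    print(k,*tri([ray("scene",*S(*s)),ray("top",*T(*t))]),atz("scene",*S(*s),.08),atz("top",*T(*t),.08))
print("base",atz("scene",*S(243,283),.01),atz("top",*T(705,145),.01))
print("timer",atz("scene",*S(412,410),.018),atz("top",*T(725,308),.018))
print("dropper",atz("top",*T(612,57),.06),atz("scene",*S(70,250),.05))
E
```

```text
red [0.4466 0.2788 0.0858] [np.float64(0.0002005976424639037), np.float64(0.00020059764246375706)] [0.4497 0.2772 0.08  ] [0.4474 0.28   0.08  ]
yel [0.4972 0.217  0.0817] [np.float64(0.0006264786575381274), np.float64(0.0006264786575382182)] [0.4988 0.2169 0.08  ] [0.497  0.2168 0.08  ]
grn [0.5181 0.1927 0.0822] [np.float64(0.00042807872290806623), np.float64(0.0004280787229079985)] [0.5192 0.1916 0.08  ] [0.5188 0.1932 0.08  ]
lens [0.5964 0.0874 0.2112] [np.float64(0.0013999459090912327), np.float64(0.0013999459090912585)] [0.7053 0.0152 0.08  ] [0.6287 0.0944 0.08  ]
headtop [0.6381 0.0754 0.2274] [np.float64(0.002276868645379938), np.float64(0.0022768686453799474)] [ 0.77   -0.0101  0.08  ] [0.6807 0.0824 0.08  ]
base [0.611  0.0827 0.01  ] [0.6141 0.0798 0.01  ]
timer [0.4271 0.0586 0.018 ] [0.4294 0.0539 0.018 ]
dropper [0.7022 0.1837 0.06  ] [0.6977 0.1887 0.05  ]
```

Triangulation agrees with the stopper height and the 78 mm spacing: red is at about (0.448,0.279), and the rack's y direction is about (-0.63,0.776). Next I'll work out move rows along a path that stays on the robot's side of the eyepieces.

```bash
cat >> h.py <<'E'
def down(yaw): return R.from_euler('xyz',[np.pi,0,yaw])
def rows(p,r,wps):
    """wps: (pos, Rotation, nrows); prints the rows in move units"""
    dp,ro=[],[]
    for q,rq,n in wps:
        q=np.array(q,float); rv=(r.inv()*rq).as_rotvec(); p0=p; 
        for i in range(n):
            d=r.inv().apply((q-p0)/n); s=np.round(d/.8,4); t=np.round(rv/n/np.pi,4)
            dp.append(s.tolist()); ro.append(t.tolist())
            p=p+r.apply(s*.8); r=r*R.from_rotvec(t*np.pi)
    for i in range(0,len(dp),10):
        print("dp",dp[i:i+10]); print("rot",ro[i:i+10])
    print("end",p.round(4),r.as_euler('xyz').round(4), "max mm",800*max(np.linalg.norm(x) for x in dp),"deg",180*max(np.linalg.norm(x) for x in ro))
def now():
    from workcell import bot
    s=bot.observe(); print("t",s['clock'],s['position'].round(4),s['tool_rot'].round(4),"q",s['qpos'].round(3),"F",s['force'].round(1),"w",s['grip_width'])
    return s['position'],R.from_euler('xyz',s['tool_rot'])
E
python3 - <<'E'
from h import *
p,r=now()
c=calibration("wrist");T=np.array(c["T"]);X=np.eye(4);X[:3,:3]=r.as_matrix();X[:3,3]=p
print(np.round(np.linalg.inv(X)@T,3),np.round(c["camera_matrix"]))
rows(p,r,[([.25,-.36,.24],down(.33+.45),5),([.36,-.24,.25],down(1.1),4),([.43,-.05,.25],down(1.5),5),([.41,.12,.25],down(1.95),4)])
E
```

```text
t 0.1 [ 0.2023 -0.5911  0.2308] [-3.1406e+00  1.0000e-04  3.2980e-01] q [ 1.171  0.522 -0.036  1.6    0.021  1.021 -0.113] F [-0.6  0.6  0.7] w 0.08531255302591177
[[-0.    -0.947 -0.32   0.082]
 [ 1.    -0.     0.    -0.   ]
 [-0.    -0.32   0.947 -0.143]
 [ 0.     0.     0.     1.   ]] [[279.   0. 319.]
 [  0. 279. 198.]
 [  0.   0.   1.]]
dp [[0.03, -0.0508, -0.0023], [0.0344, -0.0479, -0.0023], [0.0386, -0.0446, -0.0023], [0.0425, -0.0409, -0.0023], [0.046, -0.0369, -0.0023], [0.0508, -0.0025, -0.0031], [0.0509, 0.0016, -0.0031], [0.0506, 0.0057, -0.0031], [0.0499, 0.0097, -0.0031], [0.0503, -0.006, -0.0]]
rot [[-0.0001, -0.0, -0.0287], [-0.0001, -0.0, -0.0287], [-0.0001, -0.0, -0.0287], [-0.0001, -0.0, -0.0287], [-0.0001, -0.0, -0.0287], [0.0, 0.0, -0.0254], [0.0, 0.0, -0.0254], [0.0, 0.0, -0.0254], [0.0, 0.0, -0.0254], [0.0, 0.0, -0.0255]]
dp [[0.0506, -0.0019, -0.0], [0.0506, 0.0021, -0.0], [0.0502, 0.0062, -0.0], [0.0496, 0.0102, -0.0], [0.0525, -0.01, -0.0], [0.0533, -0.004, -0.0], [0.0534, 0.002, -0.0], [0.0529, 0.008, -0.0]]
rot [[0.0, 0.0, -0.0255], [0.0, 0.0, -0.0255], [0.0, 0.0, -0.0255], [0.0, 0.0, -0.0255], [0.0, 0.0, -0.0358], [0.0, 0.0, -0.0358], [0.0, 0.0, -0.0358], [0.0, 0.0, -0.0358]]
end [0.4101 0.1199 0.2499] [3.1413e+00 6.0000e-04 1.9502e+00] max mm 47.23341190301628 deg 6.444
```

move_arm(jaw=[0,0,0,0,0,0,0,0,0,0], dp=[[0.03,-0.0508,-0.0023],[0.0344,-0.0479,-0.0023],[0.0386,-0.0446,-0.0023],[0.0425,-0.0409,-0.0023],[0.046,-0.0369,-0.0023],[0.0508,-0.0025,-0.0031],[0.0509,0.0016,-0.0031],[0.0506,0.0057,-0.0031],[0.0499,0.0097,-0.0031],[0.0503,-0.006,0]], rotation=[[0,0,-0.0287],[0,0,-0.0287],[0,0,-0.0287],[0,0,-0.0287],[0,0,-0.0287],[0,0,-0.0254],[0,0,-0.0254],[0,0,-0.0254],[0,0,-0.0254],[0,0,-0.0255]])

```text
clock: 1.35
position: [0.3752, -0.2011, 0.2504]
tool_rot: [3.141, -0.0, 1.183]
force: [0.3, 0.1, 0.3]
grip_width: 0.0849
```

move_arm(jaw=[0,0,0,0,0,0,0,0,0,0], dp=[[0.0506,-0.0019,0],[0.0506,0.0021,0],[0.0502,0.0062,0],[0.0496,0.0102,0],[0.0525,-0.01,0],[0.0533,-0.004,0],[0.0534,0.002,0],[0.0529,0.008,0],[0,0,0],[0,0,0]], rotation=[[0,0,-0.0255],[0,0,-0.0255],[0,0,-0.0255],[0,0,-0.0255],[0,0,-0.0358],[0,0,-0.0358],[0,0,-0.0358],[0,0,-0.0358],[0,0,0],[0,0,0]])

```text
clock: 2.6
position: [0.4101, 0.1192, 0.2502]
tool_rot: [-3.141, 0.0, 1.949]
force: [-0.2, -0.9, 0.4]
grip_width: 0.0853
```

```bash
python3 - <<'E'
from h import *
from workcell import grab_frame
import cv2,pickle
now(); c=calibration("wrist"); im=grab_frame("wrist"); cv2.imwrite("pics/w1.png",im); pickle.dump(c,open("w1.pkl","wb"))
def prj(P): 
    T=np.array(c["T"]); q=np.array(c["camera_matrix"])@T[:3,:3].T@(np.array(P)-T[:3,3]); return q[:2]/q[2]
for P in ([.448,.2785,.09],[.59,.088,.2],[.497,.217,.09]): print(prj(P))
E
```

```text
t 2.6 [0.4101 0.1192 0.2502] [-3.1410e+00  1.0000e-04  1.9495e+00] q [ 0.23   0.245 -0.759  2.038  0.209  0.935 -0.26 ] F [-0.2 -0.9  0.4] w 0.08526326612823361
[416.4027006   47.41857635]
[500.42379992 321.90329185]
[430.02022447 127.17517041]
```

View pics/w1.png

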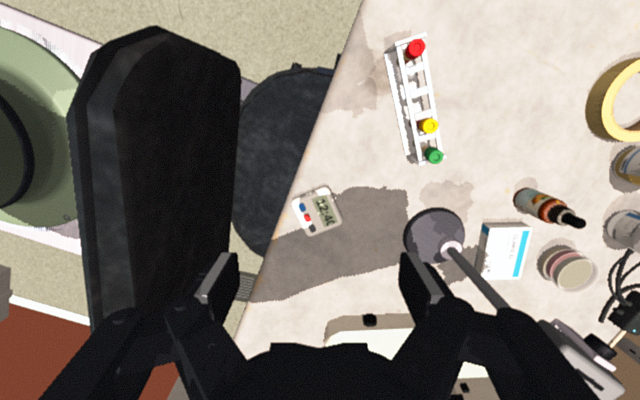

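The wrist view shows red at (416,47), exactly where my estimate projects, so the grasp position is confirmed. The fingers hide the lens, so I'll compute a pose that views the camera head from in front.

```bash
python3 - <<'E'
from h import *
p,r=now(); K=np.array([[279,0,319],[0,279,198],[0,0,1.]])
C=R.from_matrix([[0,-.947,-.32],[1,0,0],[0,-.32,.947]])
for tilt in (0,.3,.5):
  for yaw in (1.3,1.0,.7):
    for pos in ([.42,.06,.16],[.42,.06,.22]):
      rq=R.from_rotvec([0,-tilt,0])*down(yaw)
      cp=pos+rq.apply([.082,0,-.143]); out=[]
      for P in ([.595,.087,.2],[.64,.075,.215]):
        q=K@((rq*C).inv().apply(np.array(P)-cp)); out+=list((q[:2]/q[2]).round())
      print(tilt,yaw,pos,cp.round(3),out)
rq=R.from_rotvec([0,-.5,0])*down(1.0)
rows(p,r,[([.42,.06,.18],rq,8)])
E
```

```text
t 2.65 [0.4102 0.1189 0.2503] [-3.1411e+00  3.0000e-04  1.9486e+00] q [ 0.231  0.245 -0.759  2.038  0.209  0.935 -0.26 ] F [ 0.7 -0.1 -0. ] w 0.08544267703897672
0 1.3 [0.42, 0.06, 0.16] [0.442 0.139 0.303] [np.float64(767.0), np.float64(131.0), np.float64(992.0), np.float64(133.0)]
0 1.3 [0.42, 0.06, 0.22] [0.442 0.139 0.363] [np.float64(605.0), np.float64(121.0), np.float64(725.0), np.float64(122.0)]
0 1.0 [0.42, 0.06, 0.16] [0.464 0.129 0.303] [np.float64(748.0), np.float64(-17.0), np.float64(1050.0), np.float64(-112.0)]
0 1.0 [0.42, 0.06, 0.22] [0.464 0.129 0.363] [np.float64(578.0), np.float64(31.0), np.float64(716.0), np.float64(-13.0)]
0 0.7 [0.42, 0.06, 0.16] [0.483 0.113 0.303] [np.float64(660.0), np.float64(-167.0), np.float64(1009.0), np.float64(-433.0)]
0 0.7 [0.42, 0.06, 0.22] [0.483 0.113 0.363] [np.float64(513.0), np.float64(-50.0), np.float64(651.0), np.float64(-154.0)]
0.3 1.3 [0.42, 0.06, 0.16] [0.399 0.139 0.303] [np.float64(625.0), np.float64(120.0), np.float64(719.0), np.float64(117.0)]
0.3 1.3 [0.42, 0.06, 0.22] [0.399 0.139 0.363] [np.float64(519.0), np.float64
[... 1108 characters left out ...]
4(-20.0), np.float64(547.0), np.float64(-73.0)]
0.5 0.7 [0.42, 0.06, 0.22] [0.406 0.113 0.376] [np.float64(412.0), np.float64(42.0), np.float64(463.0), np.float64(4.0)]
dp [[-0.0091, -0.002, 0.011], [-0.0094, -0.0016, 0.0108], [-0.0096, -0.0012, 0.0107], [-0.0098, -0.0008, 0.0105], [-0.0099, -0.0003, 0.0104], [-0.01, 0.0002, 0.0104], [-0.01, 0.0007, 0.0103], [-0.01, 0.0012, 0.0103]]
rot [[-0.0206, 0.002, 0.0369], [-0.0206, 0.002, 0.0369], [-0.0206, 0.002, 0.0369], [-0.0206, 0.002, 0.0369], [-0.0206, 0.002, 0.0369], [-0.0206, 0.002, 0.0369], [-0.0206, 0.002, 0.0369], [-0.0206, 0.002, 0.0369]]
end [0.4199 0.06   0.1801] [ 2.7097 -0.2621  1.0586] max mm 11.543309750673766 deg 7.6154466710758335
```

```bash
python3 - <<'E'
from h import *
p,r=now()
rows(p,r,[([.42,.06,.18],R.from_rotvec([0,-.5,0])*down(1.3),7)])
E
```

```text
t 2.65 [0.4102 0.1189 0.2503] [-3.1411e+00  3.0000e-04  1.9486e+00] q [ 0.231  0.245 -0.759  2.038  0.209  0.935 -0.26 ] F [ 0.7 -0.1 -0. ] w 0.08544267703897672
dp [[-0.0104, -0.0022, 0.0126], [-0.0106, -0.0022, 0.0124], [-0.0107, -0.0021, 0.0123], [-0.0109, -0.002, 0.0122], [-0.011, -0.0019, 0.0121], [-0.0111, -0.0018, 0.012], [-0.0112, -0.0017, 0.0119]]
rot [[-0.0231, -0.0012, 0.0289], [-0.0231, -0.0012, 0.0289], [-0.0231, -0.0012, 0.0289], [-0.0231, -0.0012, 0.0289], [-0.0231, -0.0012, 0.0289], [-0.0231, -0.0012, 0.0289], [-0.0231, -0.0012, 0.0289]]
end [0.4201 0.06   0.18  ] [ 2.6576 -0.129   1.3313] max mm 13.188115862396721 deg 6.66306415997925
```

move_arm(jaw=[0,0,0,0,0,0,0,0], dp=[[-0.0104,-0.0022,0.0126],[-0.0106,-0.0022,0.0124],[-0.0107,-0.0021,0.0123],[-0.0109,-0.002,0.0122],[-0.011,-0.0019,0.0121],[-0.0111,-0.0018,0.012],[-0.0112,-0.0017,0.0119],[0,0,0]], rotation=[[-0.0231,-0.0012,0.0289],[-0.0231,-0.0012,0.0289],[-0.0231,-0.0012,0.0289],[-0.0231,-0.0012,0.0289],[-0.0231,-0.0012,0.0289],[-0.0231,-0.0012,0.0289],[-0.0231,-0.0012,0.0289],[0,0,0]])

```text
clock: 3.65
position: [0.4052, 0.0627, 0.1756]
tool_rot: [2.801, -0.029, 1.442]
force: [-0.4, 0.4, 0.2]
grip_width: 0.0851
```

```bash
python3 - <<'E'
from h import *
from workcell import grab_frame
import cv2,pickle
now(); c=calibration("wrist"); im=grab_frame("wrist"); cv2.imwrite("pics/w2.png",im); pickle.dump(c,open("w2.pkl","wb"))
T=np.array(c["T"]); print(T.round(3).tolist())
for P in ([.595,.087,.2],[.64,.075,.215]):
    q=np.array(c["camera_matrix"])@T[:3,:3].T@(np.array(P)-T[:3,3]); print(q[:2]/q[2])
cv2.imwrite("pics/w2c.png",cv2.resize(im[20:220,400:640],None,fx=3,fy=3,interpolation=cv2.INTER_CUBIC))
E
```

```text
t 3.65 [0.4052 0.0627 0.1756] [ 2.8014 -0.0291  1.4416] q [ 0.396  0.231 -0.908  2.412  0.925  0.441 -1.428] F [-0.4  0.4  0.2] w 0.08511722282011913
[[0.934, -0.229, 0.275, 0.367], [-0.131, -0.934, -0.333, 0.147], [0.333, 0.274, -0.902, 0.313], [0.0, 0.0, 0.0, 1.0]]
[595.19749782 156.11168547]
[663.46311262 164.21434014]
```

View pics/w2c.png

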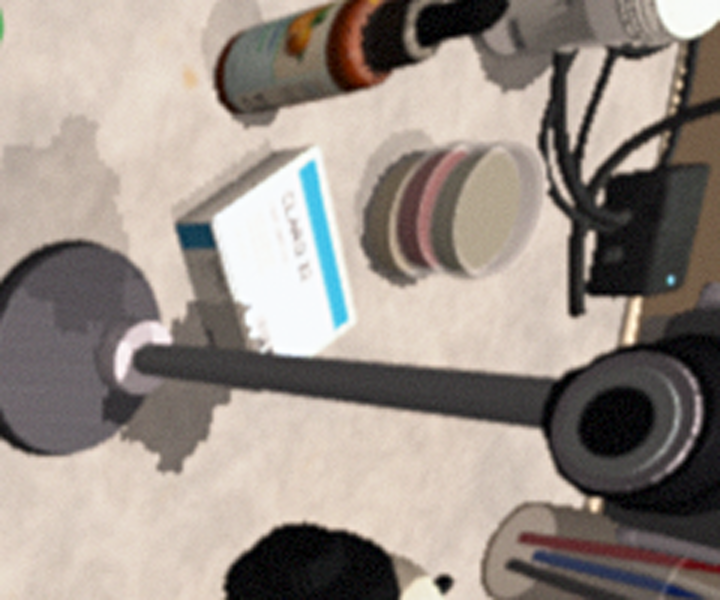

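The wrist crop shows the lens front ring at crop (625,421), full-image (608,160), looking nearly into the wrist camera; the post foot is at crop (140,358). I'll zoom into the head in all three views to get its axis.

```bash
python3 - <<'E'
import cv2, numpy as np
f=lambda n,y,x,h,w,k:cv2.resize(cv2.imread(f"pics/{n}.png")[y:y+h,x:x+w],None,fx=k,fy=k,interpolation=cv2.INTER_CUBIC)
o=np.zeros((600,800,3),np.uint8)
o[:400,:400]=f("scene0",178,268,50,50,8); o[:400,400:]=f("top0",160,276,50,50,8); 
w=f("w2",130,560,60,80,4); w=cv2.convertScaleAbs(w,alpha=2); o[:0]=0
o[400:600,:320]=w[20:220]; cv2.imwrite("pics/z2.png",o)
E
```

```text
(no output)
```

View pics/z2.png

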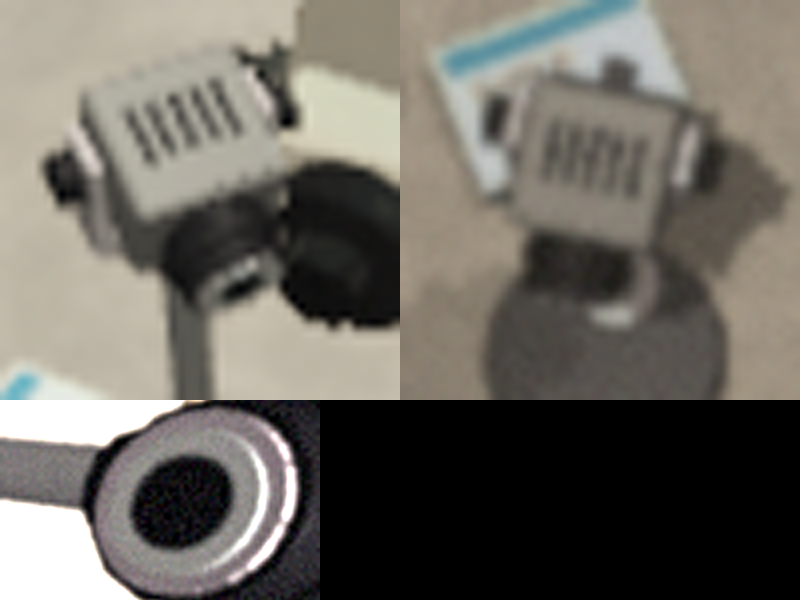

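The zoom gives the head's four top-face corners in both views, and the front glass centre in the wrist view at about (605.5,160). I'll triangulate these to get the line of sight.

```bash
python3 - <<'E'
from h import *; import pickle
np.set_printoptions(precision=4,suppress=True)
c=pickle.load(open("w2.pkl","rb"))
S=lambda x,y:(x/8+268-.44,y/8+178-.44); T=lambda x,y:((x-400)/8+276-.44,y/8+160-.44)
k={"nl":((138,220),(510,215)),"nr":((290,172),(665,250)),"bl":((85,95),(533,75)),"br":((240,52),(697,108))}
P={}
for n,(s,t) in k.items():
    P[n],e=tri([ray("scene",*S(*s)),ray("top",*T(*t))]); print(n,P[n],e[0])
ax=((P["nl"]+P["nr"])-(P["bl"]+P["br"]))/2; w=((P["nl"]+P["bl"])-(P["nr"]+P["br"]))/2
print("ax",ax,np.linalg.norm(ax),"w",w,np.linalg.norm(w),"tilt",np.arcsin(-ax[2]/np.linalg.norm(ax)),"yaw ax",np.arctan2(-ax[1],-ax[0]),"yaw w",np.arctan2(-w[0],w[1]))
print("lens", *tri([ray("w",605.5,160,c),ray("scene",*S(238,285)),]), tri([ray("w",605.5,160,c),ray("top",*T(585,292))]))
o,d=ray("w",605.5,160,c);print("wrist ray",o,d)
for D in (.26,.28,.29,.3,.31): print(o+d*D)
E
```

```text
nl [0.6113 0.1062 0.2319] 0.0005782671778430166
nr [0.6018 0.0562 0.2285] 0.0014834979118042162
bl [0.6528 0.0976 0.2483] 0.0012533359330553372
br [0.645  0.045  0.2412] 0.00042120872491585744
ax [-0.0424  0.0099 -0.0146] 0.04586591995696377 w [0.0087 0.0514 0.0053] 0.05236614570864213 tilt 0.3230138844379898 yaw ax -0.22949318433363092 yaw w -0.16687023761096578
lens [0.5916 0.0861 0.2073] [np.float64(8.338911200473289e-05), np.float64(8.338911200470938e-05)] (array([0.5921, 0.0838, 0.2065]), [np.float64(0.002145521535317473), np.float64(0.002145521535317449)])
wrist ray [0.3675 0.1466 0.3129] [ 0.8788 -0.2368 -0.4142]
[0.596  0.085  0.2052]
[0.6136 0.0803 0.1969]
[0.6224 0.0779 0.1928]
[0.6311 0.0755 0.1887]
[0.6399 0.0732 0.1845]
```

```bash
cat > fit.py <<'E'
from h import *; import pickle,cv2
from scipy.optimize import least_squares
np.set_printoptions(precision=4,suppress=True)
c=pickle.load(open("w2.pkl","rb")); cs,ct=calibration("scene"),calibration("top")
S=lambda x,y:np.array((x/8+268-.44,y/8+178-.44)); T=lambda x,y:np.array(((x-400)/8+276-.44,y/8+160-.44))
def prj(c,P):
    M=np.array(c["T"]); q=(np.atleast_2d(P)-M[:3,3])@M[:3,:3]@np.array(c["camera_matrix"]).T; return q[:,:2]/q[:,2:]
k=[((138,220),(510,215)),((290,172),(665,250)),((85,95),(533,75)),((240,52),(697,108))]
# outer ring ellipse in wrist view (from the 4x zoom: x 93..298, y 405..595)
g=cv2.cvtColor(cv2.imread("pics/w2.png"),cv2.COLOR_BGR2GRAY)
def fit(L,W,H,useell):
    def res(v):
        ce=v[:3]; Rm=R.from_euler('zy',[v[3],0]).as_matrix()@R.from_euler('y',-v[4]).as_matrix() 
        # head frame: -x = line of sight; positive tilt looks down
        Rm=R.from_euler('ZY',[v[3],-v[4]]).as_matrix()
        cor=[(-L/2,W/2,H/2),(-L/2,-W/2,H/2),(L/2,W/2,H/2),(L/2,-W/2,H/2)]
        P=ce+np.array(cor)@Rm.T; lens=ce+Rm@[-v[5],0,0]
        r=[prj(cs,P)-[S(*a) for a,b in k],prj(ct,P)-[T(*b) for a,b in k],prj(cs,lens)-S(238,285),prj(c,lens)-[605.5,160]]
        out=np.concatenate([x.ravel() for x in r])
        if useell:
            a=np.linspace(0,2*np.pi,72); rc=ce+Rm@[-v[6],0,0]
            E=prj(c,rc+(np.c_[0*a,np.cos(a),np.sin(a)]*v[7])@Rm.T)
            z=(E-[560-.4,135-.4])*4+[0,400]  # zoom coordinates
            ext=np.array([z[:,0].min()-93,z[:,0].max()-298,z[:,1].min()-405,z[:,1].max()-595])/4
            out=np.r_[out,ext, (v[7]-.019)/.001]
        return out
    s=least_squares(res,[.635,.075,.215,-.2,.3,.05,.045,.019]); v=s.x
    Rm=R.from_euler('ZY',[v[3],-v[4]]).as_matrix(); lens=v[:3]+Rm@[-v[5],0,0]
    print(L,W,H,useell,"cost",round(s.cost,2),v,"lens",lens,"focus",lens+Rm@[-.08,0,0],"z",Rm[:,2])
if __name__=="__main__":
    for d in ((.04,.05,.05),(.05,.05,.04),(.05,.05,.05)):
        for e in (0,1): fit(*d,e)
E
python3 fit.py
```

```text
0.04 0.05 0.05 0 cost 8.11 [ 0.6341  0.0755  0.2165 -0.2362  0.3267  0.039   0.045   0.019 ] lens [0.5982 0.0841 0.204 ] focus [0.5246 0.1019 0.1784] z [-0.312   0.0751  0.9471]
0.04 0.05 0.05 1 cost 13.32 [ 0.6353  0.0752  0.2161 -0.2402  0.3629  0.0379  0.0371  0.0162] lens [0.601  0.0836 0.2027] focus [0.5283 0.1014 0.1743] z [-0.3448  0.0845  0.9349]
0.05 0.05 0.04 0 cost 3.91 [ 0.6323  0.0756  0.2176 -0.2506  0.2188  0.0444  0.045   0.019 ] lens [0.5903 0.0863 0.2079] focus [0.5147 0.1057 0.1906] z [-0.2103  0.0538  0.9762]
0.05 0.05 0.04 1 cost 11.39 [ 0.6345  0.0752  0.2187 -0.2472  0.3461  0.0412  0.0406  0.0158] lens [0.5969 0.0847 0.2047] focus [0.5239 0.1031 0.1776] z [-0.3289  0.083   0.9407]
0.05 0.05 0.05 0 cost 3.82 [ 0.6316  0.0758  0.2134 -0.249   0.1664  0.0406  0.045   0.019 ] lens [0.5928 0.0857 0.2067] focus [0.5164 0.1051 0.1934] z [-0.1605  0.0408  0.9862]
0.05 0.05 0.05 1 cost 11.69 [ 0.635   0.0752  0.2151 -0.2419  0.3278  0.0377  0.0369  0.0159] lens [0.6004 0.0838 0.2029] focus [0.5269 0.1019 0.1772] z [-0.3126  0.0771  0.9468]
```

The tilt is only known to 0.2–0.36 rad, so I'll take one side view of the head on the way to the rack to pin it down.

```bash
python3 - <<'E'
from h import *
p,r=now(); K=np.array([[279,0,319],[0,279,198],[0,0,1.]])
C=R.from_matrix([[0,-.947,-.32],[1,0,0],[0,-.32,.947]])
best=None
for tl in (-.4,-.55):
  for yaw in (.7,.9,1.1):
    for pos in ([.45,.24,.20],[.45,.24,.25]):
      rq=down(yaw)*R.from_rotvec([tl,0,0])
      cp=pos+rq.apply([.082,0,-.143]); out=[]
      for P in ([.595,.085,.205],[.64,.075,.215]):
        q=K@((rq*C).inv().apply(np.array(P)-cp)); out+=list((q[:2]/q[2]).round())
      print(tl,yaw,pos,cp.round(3),np.array(out),rq.apply([0,0,1]).round(2))
rows(p,r,[([.43,.15,.25],down(1.2)*R.from_rotvec([-.4,0,0]),5),([.45,.24,.23],down(.9)*R.from_rotvec([-.5,0,0]),4)])
E
```

```text
t 3.7 [0.4057 0.0625 0.176 ] [ 2.8005 -0.0291  1.4413] q [ 0.392  0.229 -0.903  2.412  0.923  0.439 -1.425] F [-0.   0.3 -0.1] w 0.08553346085801795
-0.4 0.7 [0.45, 0.24, 0.2] [0.477 0.335 0.332] [556. 194. 607. 159.] [ 0.25 -0.3  -0.92]
-0.4 0.7 [0.45, 0.24, 0.25] [0.477 0.335 0.382] [499. 180. 540. 150.] [ 0.25 -0.3  -0.92]
-0.4 0.9 [0.45, 0.24, 0.2] [0.457 0.339 0.332] [542. 240. 589. 216.] [ 0.31 -0.24 -0.92]
-0.4 0.9 [0.45, 0.24, 0.25] [0.457 0.339 0.382] [489. 219. 530. 199.] [ 0.31 -0.24 -0.92]
-0.4 1.1 [0.45, 0.24, 0.2] [0.438 0.338 0.332] [523. 283. 568. 267.] [ 0.35 -0.18 -0.92]
-0.4 1.1 [0.45, 0.24, 0.25] [0.438 0.338 0.382] [475. 256. 514. 243.] [ 0.35 -0.18 -0.92]
-0.55 0.7 [0.45, 0.24, 0.2] [0.465 0.35  0.322] [516. 184. 555. 152.] [ 0.34 -0.4  -0.85]
-0.55 0.7 [0.45, 0.24, 0.25] [0.465 0.35  0.372] [465. 173. 499. 146.] [ 0.34 -0.4  -0.85]
-0.55 0.9 [0.45, 0.24, 0.2] [0.442 0.351 0.322] [505. 227. 542. 203.] [ 0.41 -0.32 -0.85]
-0.55 0.9 [0.45, 0.24, 0.25] [0.442 0.351 0.372] [458. 211. 491. 190.] [ 0.41 -0.32 -0.85]
-0.55 1.1 [0.45, 0.24, 0.2] [0.421 0.347 0.322] [491. 266. 527. 249.] [ 0.47 -0.24 -0.85]
-0.55 1.1 [0.45, 0.24, 0.25] [0.421 0.347 0.372] [447. 246. 479. 231.] [ 0.47 -0.24 -0.85]
dp [[0.023, 0.009, -0.0157], [0.023, 0.0082, -0.0162], [0.023, 0.0074, -0.0166], [0.0229, 0.0066, -0.017], [0.0228, 0.0059, -0.0175], [0.0284, -0.0065, 0.0041], [0.0281, -0.0085, 0.003], [0.0275, -0.0104, 0.0018], [0.0268, -0.0122, 0.0006]]
rot [[-0.004, -0.0073, 0.0137], [-0.004, -0.0073, 0.0137], [-0.004, -0.0073, 0.0137], [-0.004, -0.0073, 0.0137], [-0.004, -0.0073, 0.0137], [-0.0078, -0.0104, 0.0214], [-0.0078, -0.0104, 0.0214], [-0.0078, -0.0104, 0.0214], [-0.0078, -0.0104, 0.0214]]
end [0.45 0.24 0.23] [2.642e+00 6.000e-04 9.004e-01] max mm 23.608269737530534 deg 4.5070504767530615
```

move_arm(jaw=[0,0,0,0,0,0,0,0,0,0], dp=[[0.023,0.009,-0.0157],[0.023,0.0082,-0.0162],[0.023,0.0074,-0.0166],[0.0229,0.0066,-0.017],[0.0228,0.0059,-0.0175],[0.0284,-0.0065,0.0041],[0.0281,-0.0085,0.003],[0.0275,-0.0104,0.0018],[0.0268,-0.0122,0.0006],[0,0,0]], rotation=[[-0.004,-0.0073,0.0137],[-0.004,-0.0073,0.0137],[-0.004,-0.0073,0.0137],[-0.004,-0.0073,0.0137],[-0.004,-0.0073,0.0137],[-0.0078,-0.0104,0.0214],[-0.0078,-0.0104,0.0214],[-0.0078,-0.0104,0.0214],[-0.0078,-0.0104,0.0214],[0,0,0]])

```text
clock: 4.95
position: [0.4488, 0.2433, 0.2294]
tool_rot: [2.642, 0.003, 0.905]
force: [-0.0, -1.0, 0.1]
grip_width: 0.0855
```

```bash
python3 - <<'E'
from h import *
from workcell import grab_frame
import cv2,pickle
now(); c=calibration("wrist"); im=grab_frame("wrist"); cv2.imwrite("pics/w3.png",im); pickle.dump(c,open("w3.pkl","wb"))
T=np.array(c["T"])
q=np.array(c["camera_matrix"])@T[:3,:3].T@(np.array([.61,.08,.21])-T[:3,3]); u,v=(q[:2]/q[2]).round().astype(int); print(u,v)
x0=min(max(u-50,0),540);y0=min(max(v-37,0),325);print(x0,y0)
cv2.imwrite("pics/w3c.png",cv2.resize(im[y0:y0+75,x0:x0+100],None,fx=8,fy=8,interpolation=cv2.INTER_CUBIC))
E
```

```text
t 4.95 [0.4488 0.2433 0.2294] [2.6422 0.0028 0.905 ] q [-0.258  0.454 -0.871  2.004  0.93   1.173 -2.292] F [-0.  -1.   0.1] w 0.08546048442418501
502 216
452 179
```

View pics/w3c.png

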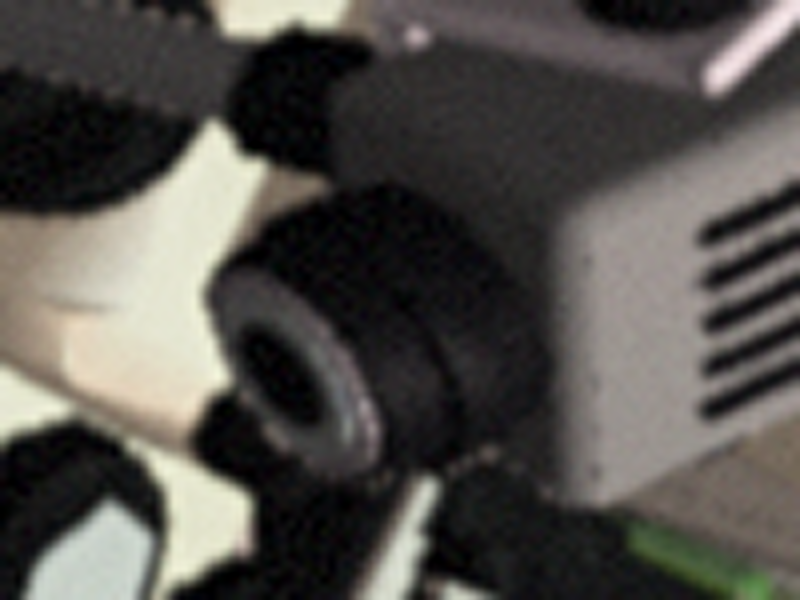

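The side view shows the glass centre at crop (282,378), and the front-top edge of the head from (570,210) (+y end) to (585,500). The rear corners lie outside, so I'll take a wider crop of the same frame.

```bash
python3 - <<'E'
import cv2
im=cv2.imread("pics/w3.png"); im=cv2.convertScaleAbs(im,alpha=1.6,beta=10)
cv2.imwrite("pics/w3d.png",cv2.resize(im[150:250,470:603],None,fx=6,fy=6,interpolation=cv2.INTER_CUBIC))
E
```

View pics/w3d.png

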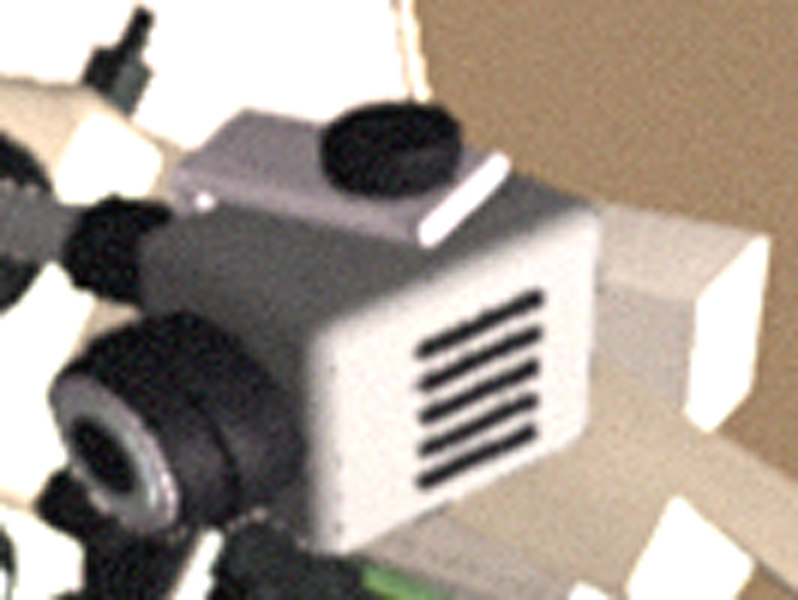

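The wide crop gives the top-face corners nl (315,330), nr (325,552), bl (598,210), br (588,442) and the glass at (105,452). I'll refit with all views.

```bash
cat > fit2.py <<'E'
from fit import *
c3=pickle.load(open("w3.pkl","rb")); W=lambda x,y:np.array((x/6+470-.42,y/6+150-.42))
k3=[(315,330),(325,552),(598,210),(588,442)]
def run(L,Wd,H,free):
    def res(v,dbg=0):
        Rm=R.from_euler('ZY',[v[3],-v[4]]).as_matrix(); l=v[6] if free else L; h=v[7] if free else H
        cor=[(-l/2,Wd/2,h/2),(-l/2,-Wd/2,h/2),(l/2,Wd/2,h/2),(l/2,-Wd/2,h/2)]
        P=v[:3]+np.array(cor)@Rm.T; lens=v[:3]+Rm@[-v[5],0,0]
        r=[prj(cs,P)-[S(*a) for a,b in k],prj(ct,P)-[T(*b) for a,b in k],prj(c3,P)-[W(*a) for a in k3],
           prj(cs,lens)-S(238,285),prj(c,lens)-[605.5,160],prj(c3,lens)-W(105,452)]
        if dbg: print(np.vstack([r[2],*r[3:]]).round(1).tolist())
        return np.concatenate([x.ravel() for x in r])
    s=least_squares(res,[.635,.075,.215,-.2,.3,.05,L,H],loss='soft_l1'); v=s.x
    Rm=R.from_euler('ZY',[v[3],-v[4]]).as_matrix(); lens=v[:3]+Rm@[-v[5],0,0]
    res(v,1); print(L,Wd,H,free,"cost",round(s.cost,2),v,"lens",lens,"focus",lens+Rm@[-.08,0,0],"z",Rm[:,2])
print("lens tri w2,w3",tri([ray("w",605.5,160,c),ray("w",*W(105,452),c3)]))
for d in ((.04,.05,.05),(.05,.05,.04),(.05,.05,.05)): run(*d,0)
run(.045,.05,.045,1)
for a,b in zip(k,k3): print(tri([ray("scene",*S(*a[0])),ray("top",*T(*a[1])),ray("w",*W(*b),c3)])[0])
E
python3 fit2.py
```

```text
lens tri w2,w3 (array([0.5901, 0.0866, 0.208 ]), [np.float64(1.8032977511596244e-05), np.float64(1.8032977511543186e-05)])
[[2.5, 0.0], [3.2, 0.1], [-1.6, 1.3], [-1.4, 1.9], [-1.0, -0.8], [-1.7, 0.3], [0.9, -6.3]]
0.04 0.05 0.05 0 cost 22.76 [ 0.636   0.0775  0.2191 -0.1703  0.4061  0.0409  0.04    0.05  ] lens [0.599  0.0839 0.203 ] focus [0.5266 0.0963 0.1714] z [-0.3893  0.067   0.9187]
[[0.1, 0.8], [-1.1, 2.8], [0.8, -2.1], [-1.2, 0.1], [0.1, 0.2], [-0.1, 0.2], [0.1, -0.3]]
0.05 0.05 0.04 0 cost 9.75 [ 0.6336  0.0757  0.2212 -0.2417  0.2964  0.0463  0.05    0.04  ] lens [0.5906 0.0863 0.2077] focus [0.5164 0.1046 0.1843] z [-0.2836  0.0699  0.9564]
[[0.7, 2.2], [-0.3, 4.1], [0.4, -1.8], [-1.3, 0.2], [-0.3, -0.2], [-0.7, 0.1], [0.4, -2.8]]
0.05 0.05 0.05 0 cost 13.49 [ 0.6333  0.0761  0.2171 -0.2323  0.2708  0.042   0.05    0.05  ] lens [0.5939 0.0854 0.2058] focus [0.5189 0.1032 0.1844] z [-0.2603  0.0616  0.9636]
[[-0.1, -0.3], [-0.3, 0.7], [0.2, -0.6], [-0.8, 1.0], [0.2, 0.1], [-0.1, 0.7], [0.2, -0.1]]
0.045 0.05 0.045 1 cost 5.07 [ 0.6333  0.077   0.2253 -0.2088  0.3818  0.0471  0.0454  0.0332] lens [0.5906 0.086  0.2078] focus [0.518  0.1014 0.178 ] z [-0.3645  0.0772  0.928 ]
[0.6115 0.1063 0.2321]
[0.6017 0.0566 0.2305]
[0.6526 0.0978 0.2489]
[0.6439 0.0461 0.2462]
```

Lens at (0.5905,0.0863,0.2078), tilt about 0.34 and yaw about -0.235, so the focus is at about (0.517,0.104,0.181). Now for the grasp approach.

```bash
python3 - <<'E'
from h import *
p,r=now()
rows(p,r,[([.4485,.2785,.20],down(2.25),10),([.4485,.2785,.10],down(2.25),3)])
E
```

```text
t 5.0 [0.4489 0.2421 0.2297] [2.6416 0.0029 0.9053] q [-0.255  0.453 -0.873  2.006  0.93   1.172 -2.291] F [ 0.   0.1 -0.7] w 0.08526030253994225
dp [[0.0036, -0.0043, 0.0019], [0.004, -0.0037, 0.0022], [0.0044, -0.003, 0.0025], [0.0046, -0.0023, 0.0027], [0.0048, -0.0016, 0.003], [0.0049, -0.0008, 0.0032], [0.0048, -0.0001, 0.0034], [0.0046, 0.0007, 0.0035], [0.0044, 0.0015, 0.0036], [0.004, 0.0022, 0.0037]]
rot [[0.0134, 0.0108, -0.0418], [0.0134, 0.0108, -0.0418], [0.0134, 0.0108, -0.0418], [0.0134, 0.0108, -0.0418], [0.0134, 0.0108, -0.0418], [0.0134, 0.0108, -0.0418], [0.0134, 0.0108, -0.0418], [0.0134, 0.0108, -0.0418], [0.0134, 0.0108, -0.0418], [0.0134, 0.0108, -0.0418]]
dp [[-0.0, -0.0, 0.0417], [-0.0, -0.0, 0.0417], [0.0, -0.0, 0.0417]]
rot [[0.0, -0.0002, -0.0001], [0.0, -0.0002, -0.0001], [0.0, -0.0002, -0.0001]]
end [0.4485 0.2786 0.0999] [3.1416e+00 2.0000e-04 2.2503e+00] max mm 33.36 deg 8.136796421196735
```

move_arm(jaw=[0,0,0,0,0,0,0,0,0,0], dp=[[0.0036,-0.0043,0.0019],[0.004,-0.0037,0.0022],[0.0044,-0.003,0.0025],[0.0046,-0.0023,0.0027],[0.0048,-0.0016,0.003],[0.0049,-0.0008,0.0032],[0.0048,-0.0001,0.0034],[0.0046,0.0007,0.0035],[0.0044,0.0015,0.0036],[0.004,0.0022,0.0037]], rotation=[[0.0134,0.0108,-0.0418],[0.0134,0.0108,-0.0418],[0.0134,0.0108,-0.0418],[0.0134,0.0108,-0.0418],[0.0134,0.0108,-0.0418],[0.0134,0.0108,-0.0418],[0.0134,0.0108,-0.0418],[0.0134,0.0108,-0.0418],[0.0134,0.0108,-0.0418],[0.0134,0.0108,-0.0418]])

```text
clock: 6.25
position: [0.4494, 0.2768, 0.2002]
tool_rot: [3.141, -0.001, 2.252]
force: [-0.5, 0.1, 0.2]
grip_width: 0.0852
```

```bash
python3 - <<'E'
from h import *
from workcell import grab_frame
import cv2
p,r=now(); c=calibration("wrist"); im=grab_frame("wrist"); cv2.imwrite("pics/w4.png",im)
hsv=cv2.cvtColor(im,cv2.COLOR_BGR2HSV); m=((hsv[...,0]<8)|(hsv[...,0]>172))&(hsv[...,1]>190)&(hsv[...,2]>90)
n,l,st,ce=cv2.connectedComponentsWithStats(m.astype(np.uint8))
for i in range(1,n):
    if st[i,4]>60: print(st[i],ce[i].round(1),atz("w",*ce[i],.083,c).round(4))
rows(p,r,[([.4485,.2785,.10],down(2.25),3),([.4485,.2785,.065],down(2.25),2)])
E
```

```text
t 6.25 [0.4494 0.2768 0.2002] [ 3.1411e+00 -1.2000e-03  2.2521e+00] q [ 0.177  0.712 -1.252  1.849  0.744  1.153 -0.659] F [-0.5  0.1  0.2] w 0.08520615931865971
[313 181  16  18 211] [320.5 190.1] [0.4486 0.2797 0.083 ]
dp [[0.0007, 0.0002, 0.0417], [0.0007, 0.0002, 0.0417], [0.0008, 0.0002, 0.0417], [0.0, -0.0001, 0.0219], [0.0, -0.0001, 0.0219]]
rot [[0.0, -0.0001, 0.0002], [0.0, -0.0001, 0.0002], [0.0, -0.0001, 0.0002], [0.0001, -0.0, 0.0], [0.0001, -0.0, 0.0]]
end [0.4485 0.2785 0.0651] [-3.1414e+00 -3.0000e-04  2.2502e+00] max mm 33.366522144209156 deg 0.04024922359499621
```

The wrist measurement (0.4486,0.2797) agrees within about 1 mm, so I'm descending and closing.

move_arm(jaw=[0,0,0,0,0,0,255,255,255,255], dp=[[0.001,0.0002,0.0417],[0.001,0.0002,0.0417],[0.001,0.0002,0.0417],[0,0,0.0219],[0,0,0.0219],[0,0,0],[0,0,0],[0,0,0],[0,0,0],[0,0,0]], rotation=[[0,0,0],[0,0,0],[0,0,0],[0,0,0],[0,0,0],[0,0,0],[0,0,0],[0,0,0],[0,0,0],[0,0,0]], squeeze=30)

```text
clock: 7.55
position: [0.4484, 0.2805, 0.0655]
tool_rot: [3.139, -0.001, 2.247]
force: [0.3, 0.0, 2.4]
grip_width: 0.0155
```

move_arm(jaw=[255,255,255,255], dp=[[0,0,0],[0,0,0],[0,0,0],[0,0,0]], rotation=[[0,0,0],[0,0,0],[0,0,0],[0,0,0]])

```text
clock: 8.05
position: [0.4483, 0.2805, 0.0654]
tool_rot: [3.139, -0.001, 2.247]
force: [1.3, 0.5, 3.8]
grip_width: 0.0149
```

Gripped at 15 mm opening. Lifting straight up 150 mm.

move_arm(jaw=[255,255,255,255,255,255,255], dp=[[0,0,-0.025],[0,0,-0.0375],[0,0,-0.0375],[0,0,-0.0375],[0,0,-0.0375],[0,0,-0.0125],[0,0,0]], rotation=[[0,0,0],[0,0,0],[0,0,0],[0,0,0],[0,0,0],[0,0,0],[0,0,0]])

```text
clock: 8.93
position: [0.4481, 0.2799, 0.2158]
tool_rot: [3.139, -0.001, 2.247]
force: [-0.5, 0.1, -0.4]
grip_width: 0.0152
```

```bash
python3 - <<'E'
from h import *
from workcell import grab_frame
import cv2
p,r=now(); a=grab_frame("scene"); c=calibration("wrist"); b=grab_frame("wrist"); cv2.imwrite("pics/l_s.png",a)
o=np.zeros((600,800,3),np.uint8)
o[:480,:400]=cv2.resize(a[190:350,215:348],(400,480),interpolation=cv2.INTER_CUBIC); o[:250,400:]=cv2.resize(b,(400,250)); cv2.imwrite("pics/l.png",o)
E
```

```text
t 8.925 [0.4481 0.2799 0.2158] [ 3.1386e+00 -6.0000e-04  2.2472e+00] q [ 0.181  0.692 -1.268  1.833  0.722  1.174 -0.653] F [-0.5  0.1 -0.4] w 0.015202876871617576
```

View pics/l.png

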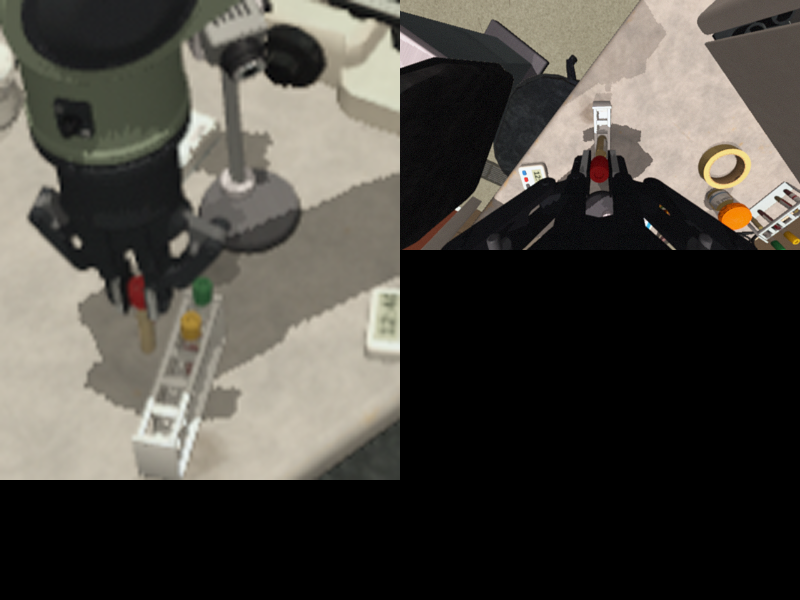

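The tube is out of the rack and held by its red stopper: stopper at crop (137,292) and foot at (151,351) in the scene half. In the wrist half the stopper is at (599,170) and the foot at (601,140). I'll check for lean against projections.

```bash
python3 - <<'E'
from h import *
from fit import prj
p,r=now(); c=calibration("wrist")
for n,d in (("stopper ctr",-.015),("foot",.061)):
    P=p+r.apply([0,0,d]); s=prj(calibration("scene"),P)[0]; w=prj(c,P)[0]
    print(n,P.round(4),"scene crop",((s-[215,190])*[3.0075,3]).round(),"wrist",((w/1.6)+[400,0]).round(1))
    for dx,dy in ((.01,0),(0,.01)):
        Q=P+r.apply([dx,dy,0]); print("  tool dx,dy 10mm",dx,dy,((prj(calibration("scene"),Q)[0]-[215,190])*[3.0075,3]).round(),(prj(c,Q)[0]/1.6+[400,0]).round(1))
ax=np.array([-.3243,.0777,.9428]); 
rt=r*R.from_rotvec([-.69,0,0])
zt=-ax; th=None
# final: turn tool z to -ax with least rotation from upright
z=r.apply([0,0,1]); v=np.cross(z,zt); rf=R.from_rotvec(v/np.linalg.norm(v)*np.arccos(z@zt))*r
print("final",rf.as_euler('xyz').round(3),rf.apply(np.eye(3)).round(2).tolist())
E
```

```text
t 9.025 [0.4478 0.2797 0.2147] [ 3.1401 -0.001   2.2474] q [ 0.181  0.694 -1.266  1.834  0.723  1.174 -0.653] F [ 1.   0.6 -1.1] w 0.015511270373552426
stopper ctr [0.4478 0.2797 0.2297] scene crop [138. 293.] wrist [599.9 167.7]
  tool dx,dy 10mm 0.01 0 [134. 305.] [599.9 157.2]
  tool dx,dy 10mm 0 0.01 [124. 291.] [611.7 167.7]
foot [0.4478 0.2798 0.1537] scene crop [149. 357.] wrist [599.7 133.9]
  tool dx,dy 10mm 0.01 0 [145. 369.] [599.7 126.5]
  tool dx,dy 10mm 0 0.01 [136. 354.] [607.6 133.9]
final [2.928 0.267 2.218] [[-0.58, 0.77, -0.26], [0.75, 0.63, 0.2], [0.32, -0.08, -0.94]]
```

The projections match within a few px, so the tube is in line with the tool within a few degrees. Tipping now: five rows, then a hold.

move_arm(jaw=[255,255,255,255,255,255,255,255,255], dp=[[0,0,0],[0,0,0],[0,0,0],[0,0,0],[0,0,0],[0,0,0],[0,0,0],[0,0,0],[0,0,0]], rotation=[[-0.044,0,0],[-0.044,0,0],[-0.044,0,0],[-0.044,0,0],[-0.044,0,0],[0,0,0],[0,0,0],[0,0,0],[0,0,0]])

```text
clock: 10.15
position: [0.456, 0.2766, 0.2151]
tool_rot: [2.537, 0.018, 2.231]
force: [0.6, 0.4, -0.8]
grip_width: 0.0153
```

```bash
python3 - <<'E'
from h import *
p,r=now(); z=r.apply([0,0,1]); print("tip",np.arccos(-z[2]),z)
E
```

```text
t 10.15 [0.456  0.2766 0.2151] [2.5368 0.0176 2.231 ] q [ 0.308  0.409 -1.171  2.309  1.55   0.417 -1.453] F [ 0.6  0.4 -0.8] w 0.015331474066087612
tip 0.6050523020378394 [ 0.45797973  0.33733337 -0.82247235]
```

Tip is 0.605 rad, in the window but short of 0.69. I'll move 40 mm outward and add a little for margin.

move_arm(jaw=[255,255,255,255,255,255], dp=[[0,0.0205,0.0142],[0,0.0205,0.0142],[0,0,0],[0,0,0],[0,0,0],[0,0,0]], rotation=[[-0.015,0,0],[-0.015,0,0],[0,0,0],[0,0,0],[0,0,0],[0,0,0]])

```text
clock: 10.9
position: [0.4874, 0.3008, 0.2163]
tool_rot: [2.442, 0.019, 2.231]
force: [-0.8, -0.4, -0.8]
grip_width: 0.015
```

```bash
python3 - <<'E'
from h import *
p,r=now(); z=r.apply([0,0,1]); print("tip",np.arccos(-z[2]),z)
rows(p,r,[([.45,.275,.235],down(2.247),6)])
E
```

```text
t 10.9 [0.4874 0.3008 0.2163] [2.442  0.0188 2.2311] q [ 0.282  0.5   -1.181  2.293  1.842  0.499 -1.689] F [-0.8 -0.4 -0.8] w 0.015036250546210527
tip 0.6997811863859171 [ 0.51739406  0.38354164 -0.76498313]
dp [[0.0005, -0.0047, -0.0091], [0.0005, -0.0057, -0.0085], [0.0005, -0.0067, -0.0077], [0.0006, -0.0075, -0.0069], [0.0006, -0.0083, -0.006], [0.0007, -0.0089, -0.005]]
rot [[0.0371, 0.0013, -0.0005], [0.0371, 0.0013, -0.0005], [0.0371, 0.0013, -0.0005], [0.0371, 0.0013, -0.0005], [0.0371, 0.0013, -0.0005], [0.0371, 0.0013, -0.0005]]
end [0.45   0.275  0.2351] [ 3.1415e+00 -5.0000e-04  2.2480e+00] max mm 8.207313811473277 deg 6.682704542324163
```

The tip is now 0.70 rad, right at 40°. Back upright and hold.

move_arm(jaw=[255,255,255,255,255,255,255,255,255,255], dp=[[0.0005,-0.0047,-0.0091],[0.0005,-0.0057,-0.0085],[0.0005,-0.0067,-0.0077],[0.0006,-0.0075,-0.0069],[0.0006,-0.0083,-0.006],[0.0007,-0.0089,-0.005],[0,0,0],[0,0,0],[0,0,0],[0,0,0]], rotation=[[0.0371,0.0013,-0.0005],[0.0371,0.0013,-0.0005],[0.0371,0.0013,-0.0005],[0.0371,0.0013,-0.0005],[0.0371,0.0013,-0.0005],[0.0371,0.0013,-0.0005],[0,0,0],[0,0,0],[0,0,0],[0,0,0]])

```text
clock: 12.15
position: [0.4588, 0.2711, 0.2228]
tool_rot: [3.033, 0.028, 2.234]
force: [0.1, -1.3, -0.5]
grip_width: 0.0152
```

```bash
python3 - <<'E'
from h import *
p,r=now(); z=r.apply([0,0,1]); print("tip",np.arccos(-z[2]))
ax=np.array([-.3243,.0777,.9428]);ax/=np.linalg.norm(ax); F=np.array([.5171,.1039,.1811]); tcp=F+.018*ax; print("tcp goal",tcp)
# yaw choice about the tube axis: start from least turn at reference yaw
def fin(yaw):
    r0=down(yaw); z=np.array([0,0,-1.]); v=np.cross(z,-ax); return R.from_rotvec(v/np.linalg.norm(v)*np.arccos(z@-ax))*r0
rows(p,r,[([.45,.18,.25],down(2.0),3),([.44,.125,.25],fin(1.75),5),(tcp-[.05,-.012,-.01],fin(1.75),3)])
E
```

```text
t 12.15 [0.4588 0.2711 0.2228] [3.0332 0.0281 2.2342] q [ 0.186  0.569 -1.172  1.904  0.697  1.004 -0.619] F [ 0.1 -1.3 -0.5] w 0.015219455630932247
tip 0.11191756125876545
tcp goal [0.51126283 0.10529854 0.19806972]
dp [[-0.0279, -0.025, -0.0133], [-0.0298, -0.0232, -0.0126], [-0.0315, -0.0212, -0.0119], [-0.0115, -0.008, 0.0], [-0.0118, -0.0074, -0.0], [-0.0122, -0.0068, -0.0], [-0.0125, -0.0062, 0.0], [-0.0128, -0.0056, 0.0001], [-0.0022, 0.0023, 0.0196], [-0.0022, 0.0023, 0.0196]]
rot [[0.0118, 0.0016, 0.025], [0.0118, 0.0016, 0.025], [0.0118, 0.0016, 0.025], [-0.0186, -0.0111, 0.0158], [-0.0186, -0.0111, 0.0158], [-0.0186, -0.0111, 0.0158], [-0.0186, -0.0111, 0.0158], [-0.0186, -0.0111, 0.0158], [-0.0, -0.0, -0.0001], [-0.0, -0.0, -0.0001]]
dp [[-0.0022, 0.0023, 0.0196]]
rot [[-0.0, -0.0, -0.0001]]
end [0.4612 0.1173 0.208 ] [2.829  0.1344 1.729 ] max mm 31.850048665582914 deg 4.984407687980589
```

Still 0.11 rad off upright because some of the turn was cut off, so I'll correct that before moving on.

move_arm(jaw=[255,255,255,255,255,255], dp=[[0,0,0],[0,0,0],[0,0,0],[0,0,0],[0,0,0],[0,0,0]], rotation=[[0.017,0.004,0],[0.017,0.004,0],[0,0,0],[0,0,0],[0,0,0],[0,0,0]])

```text
clock: 12.9
position: [0.4588, 0.2713, 0.2229]
tool_rot: [3.14, 0.003, 2.236]
force: [0.1, 0.4, -0.2]
grip_width: 0.0151
```

```bash
cat > go.py <<'E'
from h import *
p,r=now(); z=r.apply([0,0,1]); print("tip",np.arccos(-z[2]))
ax=np.array([-.3243,.0777,.9428]);ax/=np.linalg.norm(ax); F=np.array([.5171,.1039,.1811]); tcp=F+.018*ax
def fin(yaw):
    r0=down(yaw); z=np.array([0,0,-1.]); v=np.cross(z,-ax); return R.from_rotvec(v/np.linalg.norm(v)*np.arccos(z@-ax))*r0
E
python3 - <<'E'
from go import *
rows(p,r,[([.45,.18,.25],down(2.0),4),([.455,.12,.24],fin(1.8),6)])
E
```

```text
t 12.9 [0.4588 0.2713 0.2229] [3.1403e+00 2.7000e-03 2.2357e+00] q [ 0.153  0.628 -1.161  1.815  0.641  1.135 -0.565] F [ 0.1  0.4 -0.2] w 0.01507016890979021
tip 0.0030531850293268816
dp [[-0.0208, -0.0198, -0.0084], [-0.0219, -0.0185, -0.0084], [-0.0229, -0.0172, -0.0085], [-0.0239, -0.0158, -0.0085], [-0.0118, -0.0042, 0.0021], [-0.0119, -0.004, 0.0022], [-0.0119, -0.0037, 0.0024], [-0.012, -0.0034, 0.0026], [-0.012, -0.0031, 0.0028], [-0.012, -0.0029, 0.0031]]
rot [[0.0001, 0.0002, 0.0188], [0.0001, 0.0002, 0.0188], [0.0001, 0.0002, 0.0188], [0.0001, 0.0002, 0.0188], [-0.0152, -0.0097, 0.0105], [-0.0152, -0.0097, 0.0105], [-0.0152, -0.0097, 0.0105], [-0.0152, -0.0097, 0.0105], [-0.0152, -0.0097, 0.0105], [-0.0152, -0.0097, 0.0105]]
end [0.455  0.12   0.2401] [2.836  0.1507 1.7763] max mm 23.936449193646077 deg 3.7558370571684816
```

move_arm(jaw=[255,255,255,255,255,255,255,255,255,255], dp=[[-0.0208,-0.0198,-0.0084],[-0.0219,-0.0185,-0.0084],[-0.0229,-0.0172,-0.0085],[-0.0239,-0.0158,-0.0085],[-0.0118,-0.0042,0.0021],[-0.0119,-0.004,0.0022],[-0.0119,-0.0037,0.0024],[-0.012,-0.0034,0.0026],[-0.012,-0.0031,0.0028],[-0.012,-0.0029,0.0031]], rotation=[[0,0,0.0188],[0,0,0.0188],[0,0,0.0188],[0,0,0.0188],[-0.0152,-0.0097,0.0105],[-0.0152,-0.0097,0.0105],[-0.0152,-0.0097,0.0105],[-0.0152,-0.0097,0.0105],[-0.0152,-0.0097,0.0105],[-0.0152,-0.0097,0.0105]])

```text
clock: 14.15
position: [0.455, 0.1197, 0.2403]
tool_rot: [2.832, 0.153, 1.775]
force: [-0.1, -0.1, -0.4]
grip_width: 0.0149
```

```bash
python3 - <<'E'
from go import *
rows(p,r,[(tcp-[.02,-.005,-.006],fin(1.8),5)])
E
```

```text
t 14.15 [0.455  0.1197 0.2403] [2.8323 0.1531 1.7747] q [ 0.39   0.27  -1.084  2.174  0.77   0.765 -0.975] F [-0.1 -0.1 -0.4] w 0.014858723454855798
tip 0.3439932993225595
dp [[-0.0027, 0.0051, 0.0117], [-0.0027, 0.0051, 0.0117], [-0.0027, 0.0051, 0.0117], [-0.0027, 0.0051, 0.0117], [-0.0027, 0.0051, 0.0117]]
rot [[0.0002, 0.0002, -0.0001], [0.0002, 0.0002, -0.0001], [0.0002, 0.0002, -0.0001], [0.0002, 0.0002, -0.0001], [0.0002, 0.0002, -0.0001]]
end [0.4913 0.1104 0.2039] [2.8358 0.1506 1.7772] max mm 10.436551154476271 deg 0.05399999999999999
```

move_arm(jaw=[255,255,255,255,255,255], dp=[[-0.0027,0.0051,0.0117],[-0.0027,0.0051,0.0117],[-0.0027,0.0051,0.0117],[-0.0027,0.0051,0.0117],[-0.0027,0.0051,0.0117],[0,0,0]], rotation=[[0,0,0],[0,0,0],[0,0,0],[0,0,0],[0,0,0],[0,0,0]])

```text
clock: 14.9
position: [0.4914, 0.1107, 0.203]
tool_rot: [2.836, 0.152, 1.776]
force: [0.3, -0.2, 0.7]
grip_width: 0.0153
```

```bash
python3 - <<'E'
from go import *
rows(p,r,[(tcp,fin(1.8),4)])
E
```

```text
t 14.9 [0.4914 0.1107 0.203 ] [2.8358 0.1519 1.7761] q [ 0.327  0.39  -0.994  2.151  0.923  0.749 -1.057] F [ 0.3 -0.2  0.7] w 0.01534324678696703
tip 0.34036162863354064
dp [[-0.0026, 0.0049, 0.0036], [-0.0026, 0.0049, 0.0036], [-0.0027, 0.0049, 0.0036], [-0.0027, 0.0049, 0.0036]]
rot [[-0.0001, 0.0002, -0.0], [-0.0001, 0.0002, -0.0], [-0.0001, 0.0002, -0.0], [-0.0001, 0.0002, -0.0]]
end [0.5114 0.1053 0.1981] [2.8347 0.1495 1.7769] max mm 5.322255161113567 deg 0.04024922359499621
```

move_arm(jaw=[255,255,255,255,255,255,255], dp=[[-0.0026,0.0049,0.0036],[-0.0026,0.0049,0.0036],[-0.0027,0.0049,0.0036],[-0.0027,0.0049,0.0036],[0,0,0],[0,0,0],[0,0,0]], rotation=[[0,0,0],[0,0,0],[0,0,0],[0,0,0],[0,0,0],[0,0,0],[0,0,0]])

```text
clock: 15.78
position: [0.5111, 0.1054, 0.1989]
tool_rot: [2.835, 0.152, 1.776]
force: [-0.5, -0.7, -0.5]
grip_width: 0.0154
```

```bash
python3 - <<'E'
from go import *
from fit import prj
from workcell import grab_frame
import cv2
print("tcp goal",tcp)
A=[("scene",(180,225),4),("top",(150,240),4),("wrist",(0,0),.625)]; o=np.zeros((600,800,3),np.uint8)
for i,(n,(y,x),k) in enumerate(A):
    c=calibration(n); im=grab_frame(n); cv2.imwrite(f"pics/f_{n}.png",im)
    if k==4: o[:400,400*i:400*i+400]=cv2.resize(im[y:y+100,x:x+100],(400,400),interpolation=cv2.INTER_CUBIC)
    else: o[400:600,:320]=cv2.resize(im,(320,200))
    for m,d in (("stop",-.015),("mid",.018),("foot",.061)):
        s=prj(c,p+r.apply([0,0,d]))[0]; print(n,m,((s-[x,y])*k+[400*i,0]).round() if k==4 else (s*.5+[0,400]).round())
    s=prj(c,[.5905,.0863,.2078])[0]; print(n,"lens",((s-[x,y])*k+[400*i,0]).round() if k==4 else (s*.5+[0,400]).round())
cv2.imwrite("pics/f.png",o)
E
```

```text
t 15.775 [0.5111 0.1054 0.1989] [2.8346 0.1525 1.7762] q [ 0.327  0.424 -0.974  2.118  0.946  0.756 -1.039] F [-0.5 -0.7 -0.5] w 0.015437539975661304
tip 0.34168472291263646
tcp goal [0.5113 0.1053 0.1981]
scene stop [348. 225.]
scene mid [342. 248.]
scene foot [334. 276.]
scene lens [290. 133.]
top stop [593. 309.]
top mid [600. 301.]
top foot [609. 291.]
top lens [628. 185.]
wrist stop [160. 534.]
wrist mid [160. 519.]
wrist foot [160. 507.]
wrist lens [212. 543.]
```

View pics/f.png

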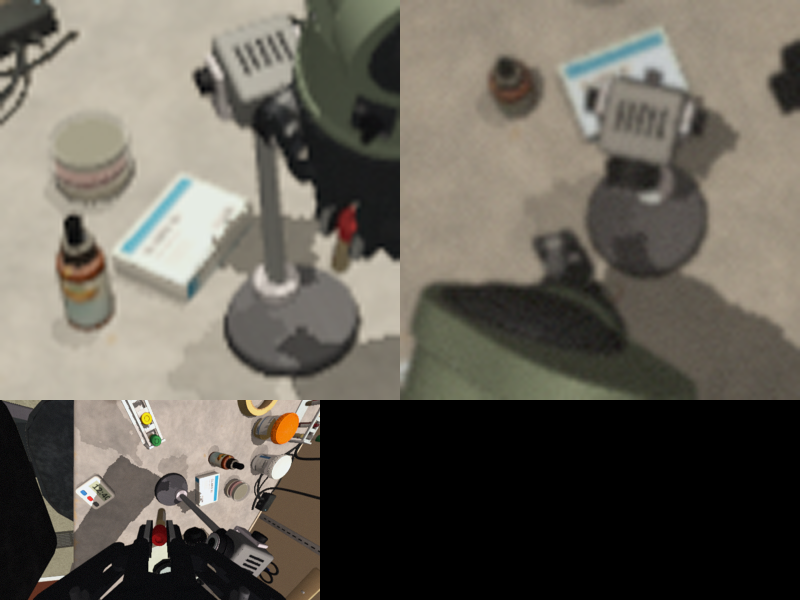

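The tube is held in front of the lens, stopper at scene crop (347,222) and foot at about (340,268), roughly as predicted. There is a small lean difference, so I'll check it zoomed.

```bash
python3 - <<'E'
from go import *
from fit import prj
import cv2
o=np.zeros((400,800,3),np.uint8)
for i,(n,(y,x),k) in enumerate([("scene",(222,292),10),("wrist",(200,300),8)]):
    w=400//k; im=cv2.convertScaleAbs(cv2.imread(f"pics/f_{n}.png"),alpha=1.5); o[:,400*i:400*i+400]=cv2.resize(im[y:y+w,x:x+w],(400,400),interpolation=cv2.INTER_CUBIC)
    c=calibration(n)
    for m,d in (("grasp",-.019),("stop bottom",-.005),("mid",.018),("foot",.061)):
        s=(prj(c,p+r.apply([0,0,d]))[0]+.5-[x,y])*k+[400*i,0]; print(n,m,s.round())
        if m!="mid": cv2.circle(o,tuple(int(v) for v in s),4,(255,255,0),1)
cv2.imwrite("pics/f2.png",o)
E
```

```text
t 15.925 [0.5112 0.1054 0.1989] [2.8345 0.1526 1.7761] q [ 0.327  0.424 -0.974  2.118  0.946  0.756 -1.039] F [ 0.9 -0.  -0.7] w 0.015468249306485741
tip 0.34181531432646023
scene grasp [206. 140.]
scene stop bottom [199. 165.]
scene mid [189. 204.]
scene foot [170. 274.]
wrist grasp [561. 579.]
wrist stop bottom [560. 465.]
wrist mid [560. 315.]
wrist foot [559. 114.]
```

View pics/f2.png

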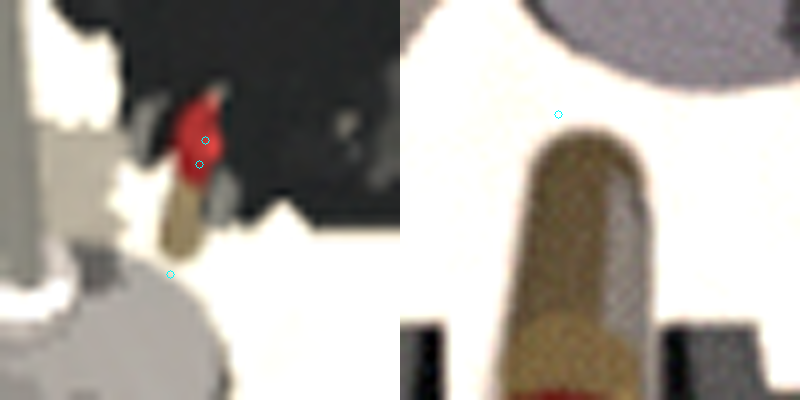

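```bash
python3 - <<'E'
from go import *
c=calibration("wrist")
s=lambda x,y:ray("scene",x/10+292-.5,y/10+222-.5); w=lambda x,y:ray("w",(x-400)/8+300-.5,y/8+200-.5,c)
f,e=tri([s(181,240),w(588,185)]); t,e2=tri([s(193,180),w(571,400)])
print("foot dome",f,e[0],r.inv().apply(f-p)); print("stop bottom",t,e2[0],r.inv().apply(t-p))
a=(t-f); print(np.linalg.norm(a)); a/=np.linalg.norm(a); print("axis",a,"err",np.arccos(a@ax), "rough mid",f+a*.037,"focus",F)
E
```

```text
t 15.925 [0.5112 0.1054 0.1989] [2.8345 0.1526 1.7761] q [ 0.327  0.424 -0.974  2.118  0.946  0.756 -1.039] F [ 0.9 -0.  -0.7] w 0.015468249306485741
tip 0.34181531432646023
foot dome [0.53418695 0.09496479 0.1464849 ] 0.0005676374821935496 [-0.00673619  0.00303663  0.05772634]
stop bottom [0.51367384 0.10480037 0.19437855] 0.00014002113400259216 [-0.00036412  0.00074854  0.00513841]
0.05302195752147935
axis [-0.38687967  0.18550019  0.90327947] err 0.13085374987416545 rough mid [0.51987241 0.10182829 0.17990624] focus [0.5171 0.1039 0.1811]
```

The tube leans about 0.12 rad in the grip, mainly about tool y, the way it stood in the rack. I'll turn the tool to take that out.

move_arm(jaw=[255,255,255,255,255,255,255,255], dp=[[0,0,0],[0,0,0],[0,0,0],[0,0,0],[0,0,0],[0,0,0],[0,0,0],[0,0,0]], rotation=[[0.003,0.012,0],[0.003,0.012,0],[0.003,0.012,0],[0,0,0],[0,0,0],[0,0,0],[0,0,0],[0,0,0]])

```text
clock: 16.92
position: [0.5112, 0.1055, 0.1989]
tool_rot: [2.866, 0.044, 1.809]
force: [0.2, -0.3, -0.1]
grip_width: 0.0153
```

```bash
python3 - <<'E'
from go import *
from workcell import grab_frame
import cv2
c=calibration("wrist")
o=np.zeros((400,800,3),np.uint8)
for i,(n,(y,x),k) in enumerate([("scene",(222,292),10),("wrist",(200,300),8)]):
    w=400//k; im=grab_frame(n); cv2.imwrite(f"pics/g_{n}.png",im); o[:,400*i:400*i+400]=cv2.convertScaleAbs(cv2.resize(im[y:y+w,x:x+w],(400,400),interpolation=cv2.INTER_CUBIC),alpha=1.5)
cv2.imwrite("pics/g.png",o)
# tube in tool frame as measured before -> where it is now
f=p+r.apply([-.0067,.003,.0577]); t=p+r.apply([-.0004,.0007,.0051]); a=(t-f)/np.linalg.norm(t-f)
print("axis err",np.arccos(a@ax),a,"mid",f+a*.037,"vs",F,"d",np.linalg.norm(f+a*.037-F))
a0=cv2.imread("pics/l_s.png"); 
# have rack/pair moved? compare with first top picture
g0=cv2.imread("pics/top0.png").astype(int); g1=grab_frame("top").astype(int)
for nm,(x0,x1,y0,y1) in {"timer":(292,328,247,278),"dropper":(258,280,160,184)}.items():
    print(nm,abs(g0-g1)[y0:y1,x0:x1].mean())
E
```

```text
t 16.925 [0.5112 0.1055 0.1989] [2.8661 0.0443 1.809 ] q [ 0.46   0.451 -1.044  2.094  0.822  0.704 -0.857] F [ 0.2 -0.3 -0.1] w 0.015276171911859088
tip 0.27890900438191707
axis err 0.01807413906834589 [-0.34060616  0.0824109   0.93658736] mid [0.51878273 0.10411191 0.17915485] vs [0.5171 0.1039 0.1811] d 0.002580713164797547
timer 61.022700119474315
dropper 2.7518939393939394
```

View pics/g.png

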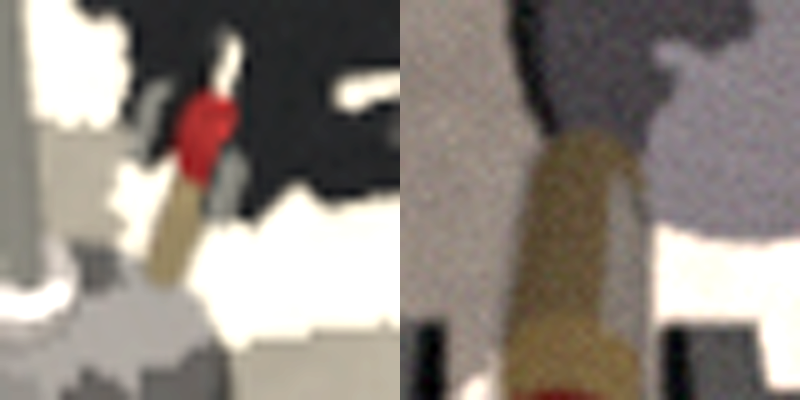

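In the last picture the foot is at scene crop (166,283), which fits the intended axis (170,274). In the wrist half the tube is unchanged relative to the fingers. Estimated errors are about 3 mm and 0.02 rad, and the arm is at rest, so I'm handing in.

```bash
python3 -c "
from workcell import workorder
print(workorder.job_done())"
```

```text
the job is handed in; nothing more can be done
None
```

I handed the job in with the lone (red) tube held still by its stopper in front of the inspection camera, at about 17 s of the 40 s. No verdict came back.

**What I did:** I gripped the tube by its stopper and lifted it to about 0.2 m. I tipped it to 0.70 rad (40°) and brought it back upright to 0.003 rad. In both cases these are tool angles; the tube itself leaned about 0.12 rad in the grip. The first tip stopped short at 0.61 rad and the first return at 0.11 rad, so each needed a small correction. I then moved it to the viewing point and turned the tool to take the lean out.

**Last checks on the tube:** By my estimate its middle is about 3 mm from the viewing point and its axis about 0.02 rad from the required direction.

**What is less certain:**
- **Camera tilt:** I used 0.34 rad, but my fits ranged from about 0.27 to 0.41. That adds up to about 0.07 rad (4°) and 5 to 8 mm to the errors above.
- **Other objects:** The dropper bottle looked unchanged in the top view. The same check failed for the timer: its patch had changed a lot. I took that to be the arm in the way, because the timer was visible in the wrist view just before the last small turn. I did not measure where it, the rack and the other two tubes ended up; they only looked in place.

The measured forces stayed small, so there was no sign of contact with the camera or its stand.

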